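# Clip the carabiner-handled mug onto the mug rack

### The arm

A 6-joint arm with a two-finger parallel gripper is mounted at the origin on a cart in front of the work surface, level with it; the furniture and walls round the work are solid. World frame = base frame: x ahead of the robot, y to its left, z up, the work surface at z = 0. Lengths are in m, angles in rad, forces in N, time in s.
With the tool pointing down it reaches from about 0.35 to 0.875 m from the base axis. Payload 15.5 kg.
Tool frame: the origin (TCP) lies between the finger pads; the fingertips stand 14 mm ahead of it and the grasp point (between the pads) lies 5 mm behind it; z points along the fingers, y is the line along which they close (so a half turn about z gives the same grasp; the last joint's range is limited). The gripper opens to 85 mm and grips with 20 to 120 N. Pads are 22 mm wide; open, the fingers measure 114 mm over their backs; the gripper's body (76 mm by 85 mm) begins 54 mm behind the grasp point. The pads swing forward as they close: fully open they stand 13 mm farther back than shut.
Start: joints at [-0.783, 0.494, 1.345, -0, 1.302, -0.096], TCP at [0.483, -0.397, 0.245] pointing down, gripper open.
Joint ranges: [-2.91, 2.91], [-0.82, 2.16], [0.22, 2.67], [-1.22, 4.37], [0.12, 2.79], [-3.08, 3.08]. Speed limits (rad/s): [1.89, 1.89, 2.57, 3.01, 3.01, 3.01].

### API

Orientations are given as a unit quaternion [w, x, y, z].
In Python, from station import robot gives the robot as it stands. The module is installed in compiled form; this text tells all that it offers.
- The arm moves only by the shell command python3 -m creep 'ROWS' [FORCE]. ROWS is a JSON object whose one key "series" holds a list of rows, each a list of 7 numbers: the opening, from 0 (shut) to 1 (fully open), then the shift along the world's x, y, z in m, then the turn, a rotation vector about the world's x, y, z in rad. A call has 1 to 10 rows; each row shifts and turns the commanded pose from where the row before left it; what a row does not reach is not made up. A row lasts 1/10 s, in which the tool goes at most 50 mm and 8.59 degrees, less where a joint would pass 70% of its speed; a pose out of reach is approached as far as the arm can. A call is refused whole if a number of a shift passes 0.05 or a number of a turn 0.15, either way. A call with a gripper value outside its range is refused whole. The fingers move at their own pace and stop on an object; FORCE is the grip in N (left out, the last holds). Time passes only in rows, so rows that do not move let the fingers close. It gives the time, the measured TCP pose, the force, the opening and the grip force at its end, in the units of the state.
- robot.get_obs(): the state, without advancing time (a new reading comes with each control period).
- robot.grab_frame(name): name is "scene" or "side" or "wrist"; returns the picture (420x560x3 uint8, red, green, blue); there is no depth.
- robot.camera_params(name): a dict with "camera_matrix" (3x3 intrinsics, pixels), "T" (4x4, takes a point from camera to world coordinates); the wrist camera has in their place "hand_eye" (4x4, takes a point from camera to tool coordinates, whose origin is the TCP and whose axes are the flange's). Camera axes: x right, y down, z forward; pixel columns grow to the right and rows downward; lengths in m; the calibration is good to about 2 mm. A picture is of the moment at which its call begins: read the wrist's pose just before it. camera_params takes no time and is no camera call.
- robot.hand_in(): hands the job in; it is judged then, once.
The state is a dict: "t": time; "qpos": joint angles; "dq": joint speeds; "tau": joint torques, N m; "position": TCP position; "ee_rot": TCP orientation; "contact_force": force on the tool from outside, world axes, zero at the start; "wrist_torque": the same for the moment, N m; "gripper_width": finger opening in m; "finger_force": force on a finger pad.
Only numpy, scipy, OpenCV 4.12 (cv2) and the standard library are available. Lean on these libraries where they do the work, as an engineer would, in place of code of your own. Each camera call takes 0.05 s, during which the arm holds its last target. There are 200 camera calls.

### The job

Put the steel mug that stands on the worktop away on the mug rack, beside the one that already hangs there: push the sprung gate of its carabiner handle gently against the rack's upper bar until the bar is inside the handle, lower the mug so that the bar lies in the crook at the top of the handle and the gate flicks shut below it, then let go so that the mug hangs from the bar. Feel for the bar, because its frame may be clamped a few centimetres nearer or farther on the tray; never press hard on the rack, and leave everything else where it stands.

Things in the scene. Friction and masses are not known exactly. Their poses are not given: they have to be found in the camera images.
- mug: loose straight-sided steel mug standing on the worktop: outer diameter 60 mm, 88 mm tall, wall 2.5 mm, about 0.18 kg. Origin: centre of its underside; z up through the mouth; +x points to its carabiner handle, a D of 7 mm round bar in the plane y = 0: arms at z = 76 and z = 18 mm, outer side at x = 52 mm, closed by a sprung gate. Grip it from above across its y, near z = 56 mm
- mug_nose (a point): in the mug at x = 52, z = 62 mm: lower end of the 7 mm thick nose in which the handle's upper arm ends. The rack's bar must pass inward below it. Free space inside the handle: from the wall (x = 30) to x = 48.5 mm
- mug_throat (a point): in the mug at x = 52, z = 53.5 mm, on the shut gate: where to push the bar in (bar centre at z = 51 to 56 mm). The 9 mm bar touches the gate with its centre at x = 59 mm, has passed the nose at x = 44 or less, and the gate meets its hard stop at about x = 41: after first touch push on 15 to 18 mm
- mug_crook (a point): in the mug at x = 44.5, z = 68 mm: where the bar's centre lies when the mug hangs. With the bar past the nose, lower the mug about 14 mm, until the bar bears on the underside of the upper arm; the gate slips off the bar and flicks shut on the way
- gate (a joint): angle of the mug's gate: 5 mm round bar, 40 mm long, hinged at the lower end of the handle's outer side (mug x = 52, z = 22 mm), opens inward only; 0 = shut, 0.555 rad = hard stop. Sprung: pushed at mug_throat it takes about 4 N to start and 6 to 9 N to pass the nose; at the hard stop the force rises steeply
- rack: mug rack fixed on the worktop: aluminium drip tray 124 (x) x 345 (y) x 10 mm, a black slotted foot (98 x 26 x 29 mm high) at each end, y = +-145 mm, and a steel frame standing in the slots. Origin: centre of the tray's underside; z up; -x is its front, facing the robot. Another such mug hangs on it, fixed, in front of the bar at y = -85 mm, handle to +x. Never press it with more than 15 N
- rack_bar (a point): on the rack at x = 0, y = 45, z = 140 mm: nominal centre line of the upper bar (9 mm round, straight along the rack's y from y = -128 to 128 mm), at a good place to hang the mug; free from y = -10 to 100 mm. The frame is clamped in the feet's slots up to 30 mm nearer or farther (rack x): the true x is not measured, feel for it; the height is true
- rack_stay (a point): on the rack at x = -4, y = 45, z = 77 mm: nominal centre line of the lower stay bar (8 mm round), fixed to the same frame, always 63 mm below the upper bar and 4 mm nearer the front than it, shifted with it; a hung mug leans its back against it, tilted about 5 degrees
- jam: jam portion pack 38 x 46 x 18 mm standing on the worktop on the left; bystander; origin: centre of its underside
- capsule_a: coffee capsule, 34 mm across, 30 mm high, on the worktop at the right; bystander; origin: centre of its underside
- capsule_b: coffee capsule, 34 mm across, 30 mm high, on the worktop at the left; bystander; origin: centre of its underside
- spoon: teaspoon 130 mm long lying on the rack's drip tray; bystander; origin: centre of its underside

How it is judged:
By the outcome, as a careful person would: the job done as asked, in the order asked, and still so for the second after the job is handed in, with the robot touching nothing.
It also fails if it takes over 53 s, if anything falls off the work surface, if the arm or the gripper's body presses on something with over 40 N, if the wrist force passes 120 N, or if a joint passes its speed limit or range.

## Working session

There is one attempt and no reset: what is moved stays moved. The work goes in short steps, Python scripts to look and compute and a shell command to move; the robot and the scene stay as the last step left them, time stands still between calls to the robot, and variables do not carry over. Pictures are saved under pics/ and viewed, at most 10 in all, crops included, and the job is handed in when it is done.

```bash
mkdir -p pics; python3 - <<'E'
from station import robot
import cv2,numpy as np
o=robot.get_obs()
print({k:np.round(v,3) for k,v in o.items()})
for n in ["scene","side","wrist"]:
    cv2.imwrite(f"pics/{n}0.png",robot.grab_frame(n)[:,:,::-1])
    p=robot.camera_params(n);print(n,{k:np.round(v,4).tolist() for k,v in p.items()})
E
```

```text
{'t': np.float64(0.0), 'qpos': array([-0.783,  0.494,  1.346,  0.   ,  1.303, -0.096]), 'dq': array([ 0.001, -0.002, -0.001, -0.001,  0.002, -0.   ]), 'tau': array([ 3.0000e-03, -8.8216e+01, -3.8387e+01, -0.0000e+00,  1.0000e-02,
       -0.0000e+00]), 'position': array([ 0.483, -0.397,  0.245]), 'ee_rot': array([-0.001,  0.904,  0.427, -0.   ]), 'contact_force': array([ 0.161, -0.545,  0.242]), 'wrist_torque': array([0.017, 0.047, 0.003]), 'finger_force': np.float64(0.0), 'gripper_width': np.float64(0.086)}
scene {'camera_matrix': [[414.8589, 0.0, 281.1499], [0.0, 414.8589, 214.2774], [0.0, 0.0, 1.0]], 'T': [[-0.4947, -0.4798, 0.7246, -0.1827], [-0.869, 0.2615, -0.4202, 0.6428], [0.0121, -0.8375, -0.5463, 0.6306], [0.0, 0.0, 0.0, 1.0]]}
side {'camera_matrix': [[405.6585, 0.0, 278.6716], [0.0, 405.6585, 206.4383], [0.0, 0.0, 1.0]], 'T': [[0.9315, -0.148, 0.3322, 0.2257], [-0.3636, -0.3879, 0.8469, -0.4955], [0.0036, -0.9097, -0.4152, 0.4711], [0.0, 0.0, 0.0, 1.0]]}
wrist {'camera_matrix': [[375.116, 0.0, 275.4481], [0.0, 375.116, 200.7859], [0.0, 0.0, 1.0]], 'hand_eye': [[0.0, -0.9576, -0.2882, 0.074], [1.0, 0.0001, -0.0, -0.0003], [0.0, -0.2882, 0.9576, -0.1285], [0.0, 0.0, 0.0, 1.0]]}
```

View pics/scene0.png

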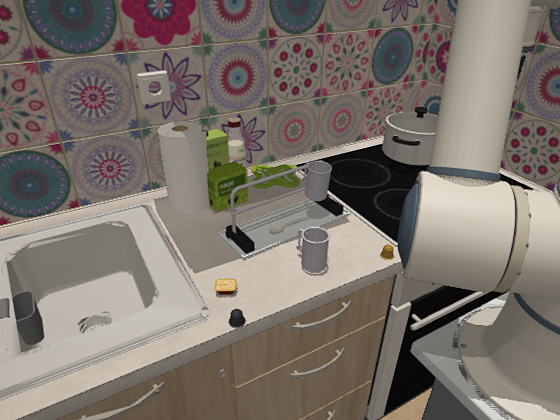

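View pics/side0.png

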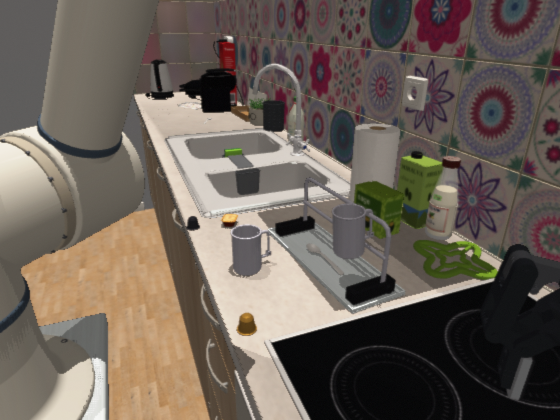

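The scene view shows the loose mug at about (315,250), with its handle to the left at (303,240), and the rack behind it with feet at (240,238) and (328,205). In the side view the mug is at (246,250), its handle to the right at (268,243), and the feet are at (295,226) and (370,290). I'll enlarge both for accurate pixels.

```bash
python3 - <<'E'
import cv2,numpy as np
a=cv2.imread("pics/scene0.png")[155:285,215:355];b=cv2.imread("pics/side0.png")[170:310,220:410]
a=cv2.resize(a,None,fx=4,fy=4,interpolation=cv2.INTER_CUBIC)
b=cv2.resize(b,None,fx=4,fy=4,interpolation=cv2.INTER_CUBIC)
def grid(i,x0,y0):
    for x in range(0,i.shape[1],80): cv2.putText(i,str(x0+x//4),(x,8),0,.35,(0,0,255),1);cv2.line(i,(x,0),(x,i.shape[0]),(0,0,255),1) if 0 else cv2.line(i,(x,10),(x,16),(0,0,255),1)
    for y in range(0,i.shape[0],80): cv2.putText(i,str(y0+y//4),(0,y+4),0,.35,(0,0,255),1)
grid(a,215,155);grid(b,220,170)
cv2.imwrite("pics/a.png",a);cv2.imwrite("pics/b.png",b)
E
```

```text
(no output)
```

View pics/a.png

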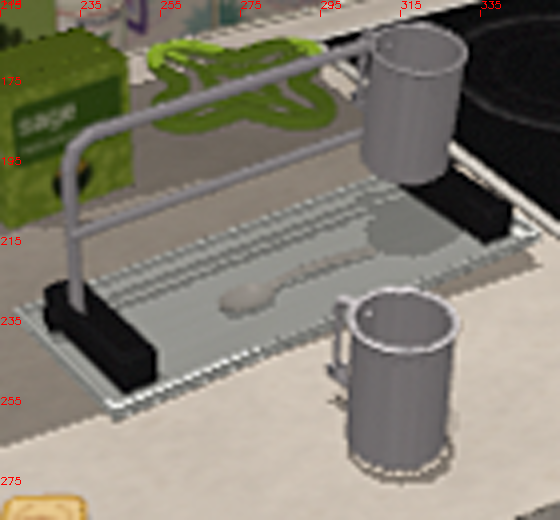

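View pics/b.png

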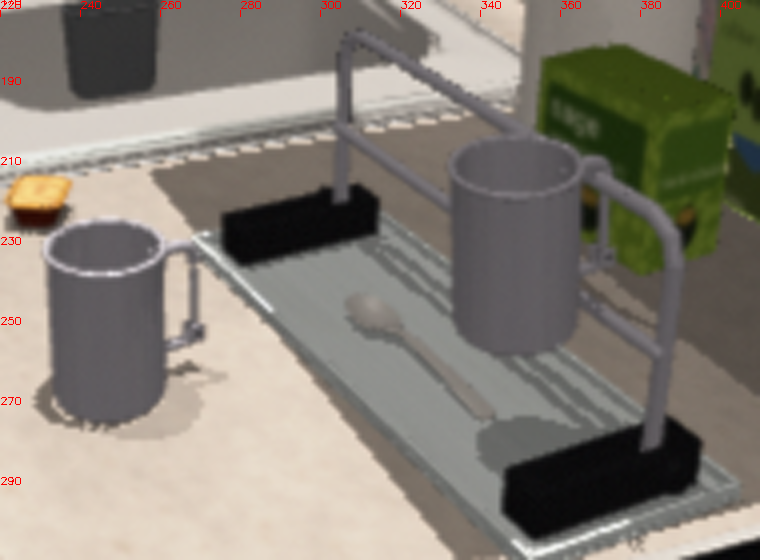

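The loose mug's rim centre is near (316,235) in the scene view and (246,232) in the side view. Its handle's outer side is at (300.5,231) and (268,231). The bar runs (240,188)–(306,167) in scene and (311,179)–(347,201) in side, and the tray corners can be seen in both views.

```bash
cat > h.py <<'E'
import numpy as np
from station import robot
def ray(n,u,v):
    p=robot.camera_params(n);K=np.array(p["camera_matrix"]);T=np.array(p["T"])
    d=T[:3,:3]@np.linalg.solve(K,[u,v,1]);return T[:3,3],d
def plane(n,u,v,z):
    c,d=ray(n,u,v);return c+d*(z-c[2])/d[2]
A=lambda x,y:("scene",x/4+215,y/4+155)
B=lambda x,y:("side",x/4+220,y/4+170)
def tri(a,b):
    (c,d),(e,f)=ray(*a),ray(*b);s=np.linalg.lstsq(np.c_[d,-f],e-c,rcond=None)[0]
    p,q=c+s[0]*d,e+s[1]*f;return (p+q)/2,np.linalg.norm(p-q)
E
python3 - <<'E'
from h import *
np.set_printoptions(precision=4,suppress=True)
for n,a,b,z in [("rim",A(404,320),B(105,247),.088),("arm",A(342,303),B(193,245),.076),("hinge",A(335,372),B(193,333),.022),
 ("trayFL",A(113,408),B(200,236),.005),("trayFR",A(537,237),B(530,553),.005),
 ("postL",A(76,310),B(342,200),.039),("bendL",A(72,150),B(347,40),.138)]:
    print(n,plane(*a,z),plane(*b,z),*tri(a,b))
print("trayBL",plane(*A(20,312),.008),"trayBR",plane(*B(738,487),.008))
for p in [A(100,133),A(230,92),A(365,47),B(365,37),B(510,125),B(610,168),B(655,215)]: print("bar",plane(*p,.14))
for p in [A(85,235),A(345,143),B(345,130),B(440,203),B(650,348)]: print("stay",plane(*p,.077))
E
```

```text
rim [0.4264 0.1991 0.088 ] [0.4273 0.1955 0.088 ] [0.428  0.198  0.0866] 4.220374046591044e-05
arm [0.471  0.2114 0.076 ] [0.4767 0.203  0.076 ] [0.4776 0.2079 0.0722] 0.002698310523127637
hinge [0.4762 0.2108 0.022 ] [0.477 0.205 0.022] [0.4786 0.2091 0.0195] 0.00036568036569480713
trayFL [0.5285 0.3329 0.005 ] [0.5299 0.338  0.005 ] [0.5277 0.3336 0.0068] 0.0016748953105924537
trayFR [ 0.5569 -0.0041  0.005 ] [ 0.5625 -0.      0.005 ] [ 0.5585 -0.0038  0.0066] 0.004676745454761408
postL [0.5863 0.3291 0.039 ] [0.6029 0.2903 0.039 ] [0.6148 0.3186 0.0209] 0.006074028532487374
bendL [0.6066 0.3171 0.138 ] [0.6062 0.2978 0.138 ] [0.6143 0.3137 0.1321] 0.0018369448734817976
trayBL [0.6418 0.3449 0.008 ] trayBR [0.677  0.0037 0.008 ]
bar [0.614  0.2955 0.14  ]
bar [0.6225 0.2024 0.14  ]
bar [0.6352 0.0943 0.14  ]
bar [0.6157 0.2938 0.14  ]
bar [0.6301 0.1538 0.14  ]
bar [0.6489 0.0921 0.14  ]
bar [0.6402 0.0425 0.14  ]
stay [0.6061 0.3121 0.077 ]
stay [0.626  0.1127 0.077 ]
stay [0.6109 0.306  0.077 ]
stay [0.618  0.1988 0.077 ]
stay [0.6381 0.0314 0.077 ]
```

Rim and handle heights match the known sizes (58 mm at the gate, so about 0.051 m to the handle's outer side). The rack is yawed about 0.09 rad, its bar sits about 25 mm back, and the mug is yawed about 0.18. Next I hover over the mug and look down.

```bash
python3 -m creep '{"series":[[1,-0.003,0.03,0,0,0,-0.035],[1,-0.003,0.03,0,0,0,-0.035],[1,-0.003,0.03,0,0,0,-0.035],[1,-0.003,0.03,0,0,0,-0.035],[1,-0.003,0.03,0,0,0,-0.035],[1,-0.003,0.03,0,0,0,-0.035],[1,-0.003,0.03,0,0,0,-0.035],[1,-0.003,0.03,0,0,0,-0.035],[1,-0.003,0.03,0,0,0,-0.035],[1,-0.003,0.03,0,0,0,-0.035]]}' 30
python3 -m creep '{"series":[[1,-0.003,0.03,0,0,0,-0.035],[1,-0.003,0.03,0,0,0,-0.035],[1,-0.003,0.03,0,0,0,-0.035],[1,-0.003,0.03,0,0,0,-0.035],[1,-0.003,0.03,0,0,0,-0.035],[1,-0.003,0.03,0,0,0,-0.035],[1,-0.003,0.03,0,0,0,-0.035],[1,-0.003,0.03,0,0,0,-0.035],[1,-0.003,0.03,0,0,0,-0.035],[1,-0.003,0.03,0,0,0,-0.035]]}'
python3 -m creep '{"series":[[1,0,0,0,0,0,0],[1,0,0,0,0,0,0],[1,0,0,0,0,0,0]]}'
python3 - <<'E'
from station import robot
import cv2,json
o=robot.get_obs();f=robot.grab_frame("wrist")
json.dump([list(map(float,o["position"])),list(map(float,o["ee_rot"]))],open("w1.json","w"))
print(o["position"],o["ee_rot"],o["qpos"],o["contact_force"])
cv2.imwrite("pics/w1.png",f[:,:,::-1])
E
```

```text
t: 1.15
position: [0.4524, -0.0957, 0.2452]
ee_rot: [-0.0, 0.965, 0.263, -0.0]
contact_force: [1.2, 0.7, -0.4]
gripper_width: 0.0855
finger_force: 0.0
t: 2.15
position: [0.4224, 0.2044, 0.2452]
ee_rot: [0.0, 0.996, 0.091, -0.0]
contact_force: [1.1, 0.2, -0.2]
gripper_width: 0.0854
finger_force: 0.0
t: 2.45
position: [0.4228, 0.2025, 0.2452]
ee_rot: [0.0, 0.996, 0.091, -0.0]
contact_force: [-0.2, -0.4, 0.4]
gripper_width: 0.0855
finger_force: 0.0
[0.42275985 0.20254626 0.2451758 ] [ 1.23155753e-04  9.95821095e-01  9.13252793e-02 -1.60352037e-04] [ 3.19423174e-01  2.75295316e-01  1.71568390e+00 -1.83383482e-04
  1.15098152e+00  1.70738886e+00] [-0.1935455  -0.43484244  0.35250986]
```

View pics/w1.png

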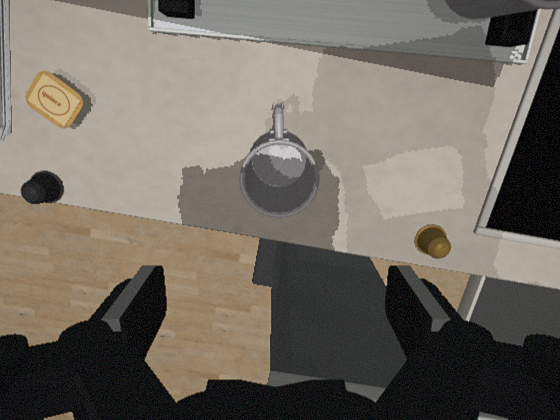

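The wrist view shows the rim ellipse centred at about (280,178) and the handle pointing straight up the image, its outer end near (279,106). So the tool yaw already matches the mug. Front tray corners show at (152,30) and (526,62).

```bash
cat >> h.py <<'E'
from scipy.spatial.transform import Rotation as R
def wr(pos,q,u,v,z):
    p=robot.camera_params("wrist");K=np.array(p["camera_matrix"]);H=np.array(p["hand_eye"])
    M=R.from_quat(np.r_[q[1:],q[0]]).as_matrix();c=np.array(pos)+M@H[:3,3];d=M@H[:3,:3]@np.linalg.solve(K,[u,v,1])
    return c+d*(z-c[2])/d[2]
E
python3 - <<'E'
from h import *; import json
np.set_printoptions(precision=4,suppress=True)
P,Q=json.load(open("w1.json"))
r=wr(P,Q,280,178,.088);t=wr(P,Q,279,106,.076)
print(r,t,np.linalg.norm((t-r)[:2]),np.arctan2(*(t-r)[1::-1]))
a,b=wr(P,Q,152,31,.005),wr(P,Q,526,63,.005);print(a,b,np.linalg.norm(a-b),np.arctan2(-(a-b)[0],(a-b)[1]))
E
```

```text
[0.4294 0.2007 0.088 ] [0.4824 0.2114 0.076 ] 0.054048610569508826 0.1980959030412375
[0.5231 0.3351 0.005 ] [ 0.5588 -0.0072  0.005 ] 0.34417307917341977 0.10390698189021828
```

The mug is at (0.429, 0.200), yaw 0.198, and the rack's yaw is 0.104 (measured tray length 344 mm against 345 mm given). Now the descent and grip.

```bash
python3 -m creep '{"series":[[1,0.006,-0.002,-0.02,0,0,0.015],[1,0,0,-0.025,0,0,0],[1,0,0,-0.025,0,0,0],[1,0,0,-0.025,0,0,0],[1,0,0,-0.025,0,0,0],[1,0,0,-0.025,0,0,0],[1,0,0,-0.02,0,0,0],[1,0,0,-0.015,0,0,0],[1,0,0,-0.009,0,0,0],[1,0,0,-0.005,0,0,0]]}' 30
python3 -m creep '{"series":[[0.6,0,0,0,0,0,0],[0.5,0,0,0,0,0,0],[0.4,0,0,0,0,0,0],[0.3,0,0,0,0,0,0],[0.3,0,0,0,0,0,0],[0.3,0,0,0,0,0,0],[0.3,0,0,0,0,0,0],[0.3,0,0,0,0,0,0]]}' 35
```

```text
t: 3.5
position: [0.4289, 0.2006, 0.0508]
ee_rot: [0.0, 0.995, 0.098, -0.0]
contact_force: [-0.8, -0.7, 0.8]
gripper_width: 0.0851
finger_force: 0.0
t: 4.3
position: [0.4292, 0.2011, 0.052]
ee_rot: [-0.0, 0.995, 0.099, 0.001]
contact_force: [-0.1, -3.8, 9.3]
gripper_width: 0.06
finger_force: 38.3
```

Gripped at 60 mm. Lift, align with the rack and approach to about 20 mm short.

```bash
python3 -m creep '{"series":[[0.3,0,0,0.006,0,0,0],[0.3,0,0,0.012,0,0,0],[0.3,0,0,0.015,0,0,0],[0.3,0,0,0.015,0,0,0],[0.3,0,0,0.015,0,0,0],[0.3,0,0,0.015,0,0,0],[0.3,0,0,0.01,0,0,-0.024],[0.3,0,0,0,0,0,-0.035],[0.3,0,0,0,0,0,-0.035],[0.3,0,0,0,0,0,0]]}' 45
python3 -m creep '{"series":[[0.3,0.006,0,0,0,0,0],[0.3,0.012,0,0,0,0,0],[0.3,0.015,0.001,0,0,0,0],[0.3,0.015,0.001,0,0,0,0],[0.3,0.015,0.001,0,0,0,0],[0.3,0.015,0.001,0,0,0,0],[0.3,0.015,0.001,0,0,0,0],[0.3,0.012,0.001,0,0,0,0],[0.3,0.006,0,0,0,0,0],[0.3,0,0,0,0,0,0]]}'
python3 -m creep '{"series":[[0.3,0,0,0,0,0,0],[0.3,0,0,0,0,0,0]]}'
python3 - <<'E'
from station import robot
import cv2,json
o=robot.get_obs()
fs={n:robot.grab_frame(n) for n in ["side","wrist"]}
json.dump([list(map(float,o["position"])),list(map(float,o["ee_rot"]))],open("w2.json","w"))
print(o["position"],o["ee_rot"],o["contact_force"])
a=cv2.resize(fs["side"][130:290,200:400],(750,600),interpolation=cv2.INTER_CUBIC)
cv2.imwrite("pics/s2.png",a[:,:,::-1]);cv2.imwrite("pics/w2.png",fs["wrist"][:,:,::-1])
E
```

```text
t: 5.3
position: [0.4288, 0.2012, 0.1396]
ee_rot: [-0.0, 0.999, 0.051, 0.0]
contact_force: [-0.5, -0.4, -1.7]
gripper_width: 0.0601
finger_force: 48.9
t: 6.3
position: [0.5406, 0.207, 0.1391]
ee_rot: [-0.0, 0.999, 0.052, 0.0]
contact_force: [-0.2, -0.5, -1.3]
gripper_width: 0.0604
finger_force: 48.9
t: 6.5
position: [0.5392, 0.2071, 0.1392]
ee_rot: [0.0, 0.999, 0.052, -0.0]
contact_force: [-0.3, -1.5, -0.3]
gripper_width: 0.0599
finger_force: 48.9
[0.53920525 0.20707494 0.13924991] [ 4.85649765e-05  9.98648045e-01  5.19807639e-02 -2.81696421e-04] [-0.29828002 -1.47610485 -0.33215536]
```

View pics/s2.png

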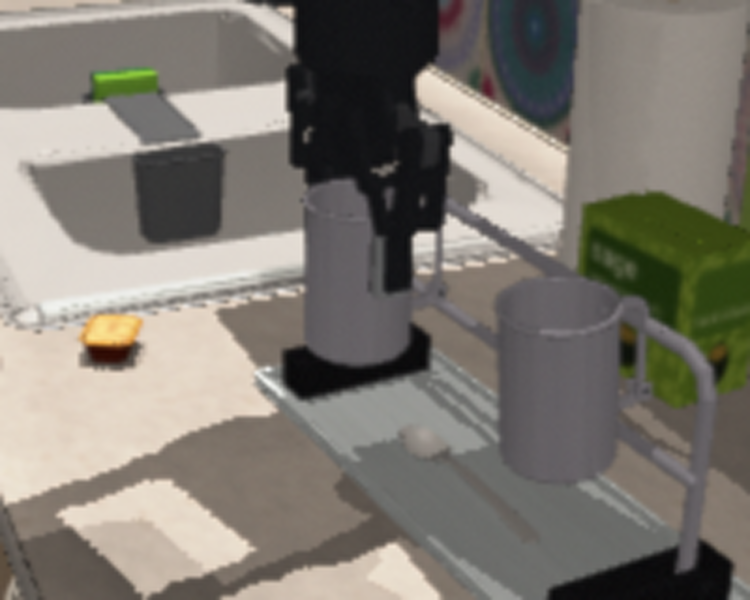

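View pics/w2.png

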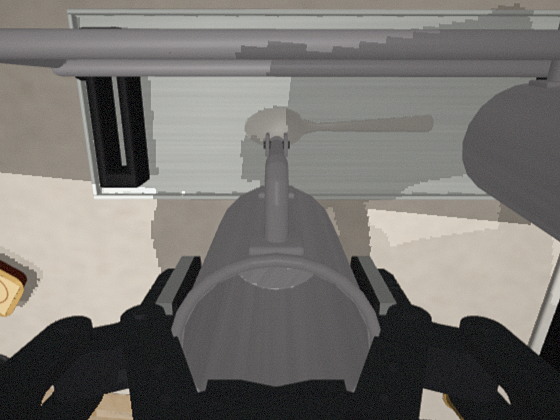

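The wrist view shows the bar as a level stripe at row ~43, square to the handle. The handle points at it with its outer end near row 140, and the other mug is well clear on the right. The side view shows the mug held upright in front of the bar.

```bash
python3 - <<'E'
from h import *; import json
P,Q=json.load(open("w2.json"))
u=np.array([np.cos(.104),np.sin(.104)])
for c in (100,277,450):
  b=wr(P,Q,c,44,.14);print(b,(b[:2]-P[:2])@u)
t=wr(P,Q,276,138,P[2]+.076-.052);print("tip",(t[:2]-P[:2])@u)
E
```

```text
[0.61983112 0.2718231  0.14      ] 0.08691190846863228
[0.62563882 0.2162112  0.14      ] 0.08691501566922324
[0.63131522 0.16185667 0.14      ] 0.08691805261687124
tip 0.060361892793245435
```

The bar is about 87 mm ahead of the mug's centre, so first touch should come after about 28 mm. Advance 18 mm, then feel for it.

```bash
python3 -m creep '{"series":[[0.3,0.004,0.0004,0,0,0,0],[0.3,0.005,0.0005,0,0,0,0],[0.3,0.005,0.0005,0,0,0,0],[0.3,0.004,0.0004,0,0,0,0],[0.3,0,0,0,0,0,0],[0.3,0,0,0,0,0,0]]}'
for i in 1; do python3 -m creep '{"series":[[0.3,0.002,0.0002,0,0,0,0],[0.3,0.002,0.0002,0,0,0,0],[0.3,0,0,0,0,0,0],[0.3,0,0,0,0,0,0]]}'; done
python3 -m creep '{"series":[[0.3,0.002,0.0002,0,0,0,0],[0.3,0,0,0,0,0,0],[0.3,0,0,0,0,0,0]]}'
```

```text
t: 7.2
position: [0.5578, 0.2089, 0.1392]
ee_rot: [0.0, 0.999, 0.052, -0.0]
contact_force: [0.2, 0.4, -1.8]
gripper_width: 0.0601
finger_force: 48.9
t: 7.6
position: [0.5619, 0.2093, 0.1393]
ee_rot: [0.0, 0.999, 0.052, 0.0]
contact_force: [0.1, 0.2, -2.3]
gripper_width: 0.0601
finger_force: 48.9
t: 7.9
position: [0.5639, 0.2095, 0.1393]
ee_rot: [0.0, 0.999, 0.052, 0.0]
contact_force: [0.2, -0.4, -1.7]
gripper_width: 0.06
finger_force: 48.9
```

```bash
python3 -m creep '{"series":[[0.3,0.0015,0.0002,0,0,0,0],[0.3,0,0,0,0,0,0],[0.3,0,0,0,0,0,0]]}'
python3 -m creep '{"series":[[0.3,0.0015,0.0002,0,0,0,0],[0.3,0,0,0,0,0,0],[0.3,0,0,0,0,0,0]]}'
python3 -m creep '{"series":[[0.3,0.0015,0.0002,0,0,0,0],[0.3,0,0,0,0,0,0],[0.3,0,0,0,0,0,0]]}'
```

```text
t: 8.2
position: [0.5653, 0.2098, 0.1393]
ee_rot: [-0.0, 0.999, 0.052, -0.0]
contact_force: [0.5, -0.9, -0.6]
gripper_width: 0.0598
finger_force: 48.9
t: 8.5
position: [0.5669, 0.21, 0.1393]
ee_rot: [-0.0, 0.999, 0.052, -0.0]
contact_force: [0.4, -0.3, -0.7]
gripper_width: 0.0599
finger_force: 48.9
t: 8.8
position: [0.5682, 0.2102, 0.1392]
ee_rot: [-0.0, 0.999, 0.052, -0.0]
contact_force: [-1.1, 0.3, -1.1]
gripper_width: 0.0598
finger_force: 48.9
```

```bash
python3 -m creep '{"series":[[0.3,0.001,0.0001,0,0,0,0],[0.3,0,0,0,0,0,0],[0.3,0,0,0,0,0,0]]}'
python3 -m creep '{"series":[[0.3,0.001,0.0001,0,0,0,0],[0.3,0,0,0,0,0,0],[0.3,0,0,0,0,0,0]]}'
```

```text
t: 9.1
position: [0.569, 0.2102, 0.1392]
ee_rot: [0.0, 0.999, 0.052, -0.0]
contact_force: [-4.0, -0.3, -1.3]
gripper_width: 0.0603
finger_force: 49.0
t: 9.4
position: [0.5702, 0.2103, 0.1392]
ee_rot: [0.0, 0.999, 0.052, -0.0]
contact_force: [-3.7, 0.3, -1.2]
gripper_width: 0.0602
finger_force: 49.0
```

First touch is at x ≈ 0.5685 with about 4 N, as expected for the gate starting to open. Push on toward x ≈ 0.585.

```bash
python3 -m creep '{"series":[[0.3,0.002,0.0002,0,0,0,0],[0.3,0.002,0.0002,0,0,0,0],[0.3,0.002,0.0002,0,0,0,0],[0.3,0.002,0.0002,0,0,0,0],[0.3,0,0,0,0,0,0],[0.3,0,0,0,0,0,0]]}'
python3 -m creep '{"series":[[0.3,0.002,0.0002,0,0,0,0],[0.3,0.002,0.0002,0,0,0,0],[0.3,0,0,0,0,0,0],[0.3,0,0,0,0,0,0]]}'
```

```text
t: 10.0
position: [0.5782, 0.2111, 0.1391]
ee_rot: [0.0, 0.999, 0.052, -0.0]
contact_force: [-5.9, -0.2, -1.7]
gripper_width: 0.06
finger_force: 48.9
t: 10.4
position: [0.5819, 0.2115, 0.139]
ee_rot: [0.0, 0.999, 0.052, -0.001]
contact_force: [-6.0, -1.0, -2.2]
gripper_width: 0.0598
finger_force: 49.0
```

```bash
python3 -m creep '{"series":[[0.3,0.0015,0.0002,0,0,0,0],[0.3,0.0015,0.0002,0,0,0,0],[0.3,0,0,0,0,0,0],[0.3,0,0,0,0,0,0]]}'
python3 -m creep '{"series":[[0.3,0.0005,0,0,0,0,0],[0.3,0,0,0,0,0,0],[0.3,0,0,0,0,0,0]]}'
```

```text
t: 10.8
position: [0.5848, 0.2118, 0.1389]
ee_rot: [0.0, 0.999, 0.052, -0.001]
contact_force: [-6.9, -0.7, -3.3]
gripper_width: 0.0603
finger_force: 49.2
t: 11.1
position: [0.5853, 0.2119, 0.1389]
ee_rot: [0.0, 0.999, 0.052, -0.001]
contact_force: [-7.3, -0.8, -1.5]
gripper_width: 0.0601
finger_force: 49.2
```

16.7 mm past first touch at 7.3 N, so the bar has passed the nose. Now lower.

```bash
python3 -m creep '{"series":[[0.3,0,0,-0.002,0,0,0],[0.3,0,0,-0.002,0,0,0],[0.3,0,0,-0.002,0,0,0],[0.3,0,0,-0.002,0,0,0],[0.3,0,0,-0.002,0,0,0],[0.3,0,0,0,0,0,0],[0.3,0,0,0,0,0,0]]}'
python3 -m creep '{"series":[[0.3,0,0,-0.001,0,0,0],[0.3,0,0,-0.001,0,0,0],[0.3,0,0,0,0,0,0],[0.3,0,0,0,0,0,0]]}'
python3 -m creep '{"series":[[0.3,-0.001,0,-0.001,0,0,0],[0.3,0,0,0,0,0,0],[0.3,0,0,0,0,0,0]]}'
```

```text
t: 11.8
position: [0.5867, 0.2121, 0.1296]
ee_rot: [-0.0, 0.999, 0.052, 0.001]
contact_force: [-0.3, 0.1, -1.6]
gripper_width: 0.0601
finger_force: 50.5
t: 12.2
position: [0.5859, 0.212, 0.1273]
ee_rot: [-0.0, 0.999, 0.052, 0.0]
contact_force: [-0.1, 0.5, -1.2]
gripper_width: 0.0599
finger_force: 50.5
t: 12.5
position: [0.5848, 0.2119, 0.1263]
ee_rot: [0.0, 0.999, 0.052, -0.0]
contact_force: [-0.3, -0.4, -1.5]
gripper_width: 0.06
finger_force: 50.5
```

The push force dropped to zero, so the gate has flicked off the bar. Keep lowering to feel the upper arm seat.

```bash
python3 -m creep '{"series":[[0.3,-0.001,0,-0.001,0,0,0],[0.3,0,0,0,0,0,0],[0.3,0,0,0,0,0,0]]}'
python3 -m creep '{"series":[[0.3,-0.0005,0,-0.001,0,0,0],[0.3,0,0,0,0,0,0],[0.3,0,0,0,0,0,0]]}'
python3 -m creep '{"series":[[0.3,0,0,-0.0005,0,0,0],[0.3,0,0,0,0,0,0],[0.3,0,0,0,0,0,0]]}'
```

```text
t: 12.8
position: [0.5838, 0.2119, 0.1252]
ee_rot: [0.0, 0.999, 0.052, -0.0]
contact_force: [-0.1, 0.4, -1.9]
gripper_width: 0.0597
finger_force: 50.5
t: 13.1
position: [0.5835, 0.2119, 0.1244]
ee_rot: [-0.0, 0.999, 0.052, 0.0]
contact_force: [1.4, -0.0, -1.0]
gripper_width: 0.0603
finger_force: 50.6
t: 13.4
position: [0.5835, 0.212, 0.124]
ee_rot: [-0.0, 0.999, 0.052, 0.0]
contact_force: [1.7, 0.3, 2.3]
gripper_width: 0.0605
finger_force: 50.8
```

The vertical force rose by about 4 N, so the bar bears under the upper arm. A quick look before letting go.

```bash
python3 - <<'E'
from station import robot
import cv2,numpy as np
s=robot.grab_frame("side")[150:270,260:400];w=robot.grab_frame("wrist")[0:240,120:440]
s=cv2.resize(s,(390,334),interpolation=cv2.INTER_CUBIC);w=cv2.resize(w,(400,300))
c=np.zeros((334,800,3),np.uint8);c[:,:390]=s;c[:300,400:]=w
cv2.imwrite("pics/c3.png",c[:,:,::-1])
E
```

```text
(no output)
```

View pics/c3.png

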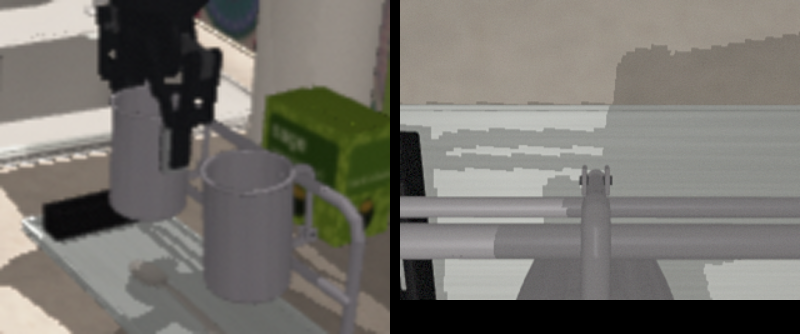

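The wrist crop shows the handle's arm lying over the bar with its outer end (about (597,175)) beyond it, so the bar is inside the handle. Release gently.

```bash
python3 -m creep '{"series":[[0.72,0,0,0,0,0,0],[0.74,0,0,0,0,0,0],[0.77,0,0,0,0,0,0],[0.8,0,0,0,0,0,0],[0.85,0,0,0,0,0,0],[0.9,0,0,0,0,0,0],[0.95,0,0,0,0,0,0],[1,0,0,0,0,0,0],[1,0,0,0,0,0,0],[1,0,0,0,0,0,0]]}' 20
python3 -m creep '{"series":[[1,0,0,0.004,0,0,0],[1,0,0,0.008,0,0,0],[1,0,0,0.012,0,0,0],[1,0,0,0.015,0,0,0],[1,0,0,0.02,0,0,0],[1,0,0,0.02,0,0,0],[1,0,0,0.02,0,0,0],[1,0,0,0.02,0,0,0],[1,0,0,0.02,0,0,0],[1,0,0,0.01,0,0,0]]}'
python3 -m creep '{"series":[[1,-0.02,0,0,0,0,0],[1,-0.03,0,0,0,0,0],[1,-0.03,0,0,0,0,0],[1,-0.03,0,0,0,0,0],[1,-0.02,0,0,0,0,0],[1,0,0,0,0,0,0],[1,0,0,0,0,0,0],[1,0,0,0,0,0,0],[1,0,0,0,0,0,0],[1,0,0,0,0,0,0]]}'
python3 - <<'E'
from station import robot
import cv2,numpy as np
s=robot.grab_frame("side")[150:300,200:400];w=robot.grab_frame("scene")[150:310,200:400]
c=np.zeros((320,800,3),np.uint8);c[:300,:400]=cv2.resize(s,(400,300),interpolation=cv2.INTER_CUBIC);c[:,400:]=cv2.resize(w,(400,320),interpolation=cv2.INTER_CUBIC)
cv2.imwrite("pics/c4.png",c[:,:,::-1])
E
```

```text
t: 14.5
position: [0.5833, 0.2119, 0.1238]
ee_rot: [-0.0, 0.999, 0.052, -0.0]
contact_force: [-0.3, 0.0, 0.5]
gripper_width: 0.0851
finger_force: 0.0
t: 15.5
position: [0.5839, 0.2121, 0.2756]
ee_rot: [-0.0, 0.999, 0.052, 0.002]
contact_force: [-0.7, 0.1, 0.2]
gripper_width: 0.0854
finger_force: 0.0
t: 16.5
position: [0.4538, 0.2119, 0.2726]
ee_rot: [0.0, 0.999, 0.052, -0.0]
contact_force: [0.2, 0.7, 0.1]
gripper_width: 0.0858
finger_force: 0.0
```

View pics/c4.png

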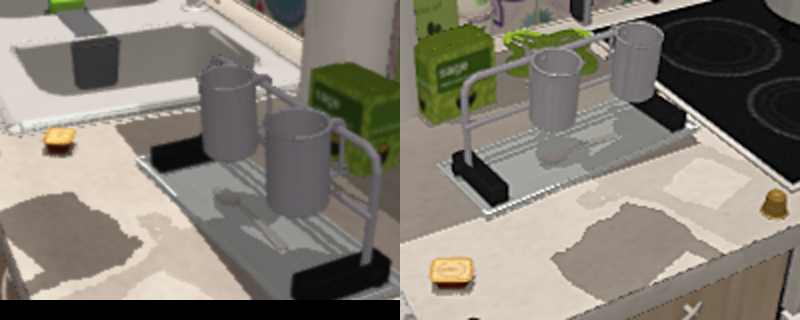

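Both views show the mug hanging from the bar (side crop about (230,110), scene crop about (555,90)) beside the other one, with the bystanders where they stood and the gripper clear.

```bash
python3 -c "
from station import robot
print(robot.hand_in())"
```

```text
the job is handed in; nothing more can be done
None
```

The mug hangs from the rack's upper bar beside the other one, released and stable; the gate's push force dropped to zero on lowering, so it has flicked shut, the push on the bar read about 7 N at most, and I handed the job in at about 17 s.

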